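# Make up the turning kit and the glazing kit

## Task

Make up two kits for the pottery class: in the blue tray the glazing kit (the flat brush, the blue-lidded jar and the white cup), in the green tray the turning kit (the loop tool and the red-brown clay chuck). Lay each tool flat in its tray's long trough and stand the jar, cup and chuck upright on the floor of a pocket of their own, set down gently and not dropped. Leave the yellow-lidded jar and the grey chuck standing where they are.

Things in the scene. Friction and masses are not known exactly. Their poses are not given: they have to be found in the camera images.
- tray_blue: fixed blue tray, 200 (x) x 156 (y) mm, floor 4 mm thick, rim 10 mm high, 5 mm thick; origin at the centre of its underside, z up. White walls 4 mm thick, tops 9 mm over the table, part it into a long trough 190 x 72 mm along x, middle at x 0, y -37 mm, and two pockets, each 93 (x) x 70 (y) mm, middles at x -48.5 and +48.5, y +38 mm. Left or right of the stock, turned up to 0.2 rad
- tray_green: fixed green tray, 200 (x) x 156 (y) mm, floor 4 mm thick, rim 10 mm high, 5 mm thick; origin at the centre of its underside, z up. White walls 4 mm thick, tops 9 mm over the table, part it into a long trough 190 x 72 mm along x, middle at x 0, y -37 mm, and two pockets, each 93 (x) x 70 (y) mm, middles at x -48.5 and +48.5, y +38 mm. Left or right of the stock, turned up to 0.2 rad
- brush_mid (a point): flat glaze brush, lying flat on the table, 130 mm long, about 60 g; red square handle 80 x 18 x 18 mm (from -65 to +15 mm along x), then a steel ferrule 32 mm wide and 16 mm thick, then stiff tan bristles 34 mm wide. Underside 9 mm below this point, which is the middle of its length and thickness, x along it from the handle towards the bristles, z up
- looptool_mid (a point): loop (turning) tool, lying flat on the table, 130 mm long, about 60 g; light wooden square handle 90 x 18 x 18 mm (from -65 to +25 mm along x), brass ferrule 14 mm across, then a flat steel wire loop 34 mm wide. Underside 9 mm below this point, which is the middle of its length and thickness, x along it from the handle towards the loop, z up
- jar_blue_mid (a point): white glaze jar with a blue screw lid, standing, 46 mm diameter body (white, narrowing above 48 mm), lid 42 mm, 64 mm high, about 130 g; this point is its centre, half-way up, z up when it stands
- jar_yellow_mid (a point): white glaze jar with a yellow screw lid, standing, 46 mm diameter body (white, narrowing above 48 mm), lid 42 mm, 64 mm high, about 130 g; this point is its centre, half-way up, z up when it stands; to be left alone
- cup_mid (a point): white ceramic test cup without handle, open at the top, standing, 44 mm diameter at the foot widening to 50 mm at the rim, 60 mm high, about 110 g; this point is its centre, half-way up, z up when it stands
- chuck_red_mid (a point): red-brown (terracotta) clay chuck: a straight tube open at both ends, standing, 50 mm outside diameter, 6 mm wall, 60 mm high, about 140 g; this point is its centre, half-way up, z up when it stands
- chuck_grey_mid (a point): dark grey clay chuck: a straight tube open at both ends, standing, 50 mm outside diameter, 6 mm wall, 60 mm high, about 140 g; this point is its centre, half-way up, z up when it stands; to be left alone
There are look-alikes about, which are no part of the job. Leave any pink or turquoise look-alike of the part that bears jar_blue_mid alone. Leave any black or orange look-alike of the part that bears brush_mid alone.

How it is judged (in metres and radians):
At the end, for the whole second after the job is handed in: Tools on the trough floor, within 31 mm along and 28 mm across its middle, 0.45 rad of line. Jar, cup, chuck on pocket floors, within 25 mm (x), 14 mm (y) of the middle, upright to 0.12 rad. Heights to 4 mm. All released, at rest. Yellow jar, grey chuck upright, within 20 mm of start (x of brush_mid in the frame of tray_blue between -0.031 and 0.031 m and y of brush_mid in the frame of tray_blue between -0.065 and -0.009 m and z of brush_mid in the frame of tray_blue between 0.009 and 0.017 m and angle between the x axis of brush_mid and the x axis of tray_blue, either way round below 0.45 rad and (x of jar_blue_mid in the frame of tray_blue between -0.0735 and -0.0235 m or x of jar_blue_mid in the frame of tray_blue between 0.0235 and 0.0735 m) and y of jar_blue_mid in the frame of tray_blue between 0.024 and 0.052 m and z of jar_blue_mid in the frame of tray_blue between 0.032 and 0.04 m and angle between each of jar_blue_mid, cup_mid, chuck_red_mid, jar_yellow_mid, chuck_grey_mid's own z axis and vertical below 0.12 rad and (x of cup_mid in the frame of tray_blue between -0.0735 and -0.0235 m or x of cup_mid in the frame of tray_blue between 0.0235 and 0.0735 m) and y of cup_mid in the frame of tray_blue between 0.024 and 0.052 m and z of cup_mid in the frame of tray_blue between 0.03 and 0.038 m and x of looptool_mid in the frame of tray_green between -0.031 and 0.031 m and y of looptool_mid in the frame of tray_green between -0.065 and -0.009 m and z of looptool_mid in the frame of tray_green between 0.009 and 0.017 m and angle between the x axis of looptool_mid and the x axis of tray_green, either way round below 0.45 rad and (x of chuck_red_mid in the frame of tray_green between -0.0735 and -0.0235 m or x of chuck_red_mid in the frame of tray_green between 0.0235 and 0.0735 m) and y of chuck_red_mid in the frame of tray_green between 0.024 and 0.052 m and z of chuck_red_mid in the frame of tray_green between 0.03 and 0.038 m and linear speed of each of brush, jar_blue, cup, looptool, chuck_red below 0.02 m/s and distance of each of jar_yellow_mid, chuck_grey_mid from where it was at the start of the episode below 0.02 m); the robot touches nothing.
It fails at once if the yellow-lidded jar or the grey chuck is knocked over or moved by more than 20 mm (distance of any of jar_yellow_mid, chuck_grey_mid from where it was at the start of the episode above 0.02 m).
It fails at once if a thing is dropped or thrown into a tray (faster than 0.5 m/s just above its floor) ((horizontal distance between brush_mid and tray_blue below 0.11 m and z of brush_mid in the frame of tray_blue below 0.06 m and linear speed of brush above 0.5 m/s) or (horizontal distance between jar_blue_mid and tray_blue below 0.11 m and z of jar_blue_mid in the frame of tray_blue below 0.06 m and linear speed of jar_blue above 0.5 m/s) or (horizontal distance between cup_mid and tray_blue below 0.11 m and z of cup_mid in the frame of tray_blue below 0.06 m and linear speed of cup above 0.5 m/s) or (horizontal distance between looptool_mid and tray_green below 0.11 m and z of looptool_mid in the frame of tray_green below 0.06 m and linear speed of looptool above 0.5 m/s) or (horizontal distance between chuck_red_mid and tray_green below 0.11 m and z of chuck_red_mid in the frame of tray_green below 0.06 m and linear speed of chuck_red above 0.5 m/s)).
It also fails if it takes over 118 s, if anything falls off the work surface, if the arm or the gripper's body presses on something with over 40 N, if the wrist force passes 120 N, or if a joint passes its speed limit or range.

## Robot

A 6-joint arm with a two-finger parallel gripper is mounted at the origin on the work surface. World frame = base frame: x ahead of the robot, y to its left, z up, the work surface at z = 0. Lengths are in mm, angles in rad, forces in N, time in s.
With the tool pointing down it reaches from about 400 to 825 mm from the base axis. Payload 7 kg.
Tool frame: the origin (TCP) lies between the finger pads; the fingertips stand 19 mm ahead of it and the grasp point (between the pads) is the TCP; z points along the fingers, y is the line along which they close (so a half turn about z gives the same grasp; the last joint's range is limited). The gripper opens to 88 mm and grips with 3 to 60 N. Pads are 19 mm wide; open, the fingers measure 130 mm over their backs; the gripper's body (78 mm by 193 mm) begins 47 mm behind the grasp point.
Start: joints at [1.623, 0.359, 0.012, 0, -1.224, -0.288], TCP at [157.705, 656.296, 245.561] pointing down, gripper open.
Joint ranges: [-3.07, 3.07], [-1.43, 2.12], [-1.02, 1.25], [-3.03, 1.67], [-3.05, -0], [-3.03, 3.03]. Speed limits (rad/s): [2.39, 2.39, 3.01, 3.14, 3.14, 3.14].

## Interface

Orientations are given as a unit quaternion [x, y, z, w].
In Python, from plant import ctrl, eyes, ticket gives the robot as it stands. The module is installed in compiled form; this text tells all that it offers.
- The arm moves only by the tool step_arm, never from a script. Its argument "rows" is a list of rows, each a list of 6 numbers: the shift along the world's x, y, z as a fraction of full scale, then the turn, a rotation vector about the world's x, y, z as a fraction of full scale. A call has 1 to 20 rows; each row shifts and turns the commanded pose from where the row before left it; what a row does not reach is not made up. Full scale, the value 1, is 0.3 m for a shift and 360 degrees for a turn. A row lasts 1/10 s, in which the tool goes at most 50 mm and 8.59 degrees, less where a joint would pass 70% of its speed; a pose out of reach is approached as far as the arm can. A call with a number of a shift or a turn outside -1 to 1 is refused whole. A call with a gripper value outside its range is refused whole. "fingers" is the gripper's target within -1 to 1 (shut at 1, half-way at 0, fully open at -1), set as the call begins (left out, the last holds). The fingers move at their own pace and stop on an object; the grip force is fixed at half the most. Time passes only in rows, so rows that do not move let the fingers close. It gives the time, the measured TCP pose, the force and the opening at its end, in the units of the state.
- ctrl.observe(): the state, without advancing time (a new reading comes with each control period).
- eyes.get_image(name): name is "scene" or "top" or "wrist"; returns a dict with "color" (400x640x3 uint8, red, green, blue), "range_z" (400x640 float32, mm along the optical axis (not along the pixel's ray), 0 where there is no reading), "mtx" (3x3 intrinsics, pixels), "position" and "orientation" of the camera in the world; the wrist camera has in their place "tool_from_camera" (4x4, takes a point from camera to tool coordinates, whose origin is the TCP and whose axes are the flange's). Camera axes: x right, y up, looking along -z (the intrinsics and any distortion apply to the point x, -y, -z); pixel columns grow to the right and rows downward; lengths in mm; the calibration is good to about 2 mm. The wrist camera is an equidistant fisheye: a pixel r from the principal point sees the ray r / f radians off the axis. A picture is of the moment at which its call begins: read the wrist's pose just before it.
- ticket.job_done(): hands the job in, once; it reports no verdict.
Trained networks look in the newest picture that a camera, given by its name, has taken for a name from the list of things; names that differ only in an ending like _2 or _b are one class to them, and where a whole thing is asked for, a point or a joint stands for the part that bears it (a point fixed in the world has none). Each returns a list of dicts, best first, with "conf" (0 to 1); they miss things now and then, are a little off and sometimes report something else, mostly with a low value. They report only what shows in the picture. A call takes as long as a camera call. They do not tell look-alikes from the thing itself.
- eyes.trace(camera, name): "pixels" (400x640 bool, what is visible of it).
- eyes.place_of(camera, name): "xyz" ([x, y, z] in mm, in world coordinates, good to about 4 mm: a listed point, or the origin of a listed thing).
The state is a dict: "t": time; "joint_pos": joint angles; "joint_velocities": joint speeds; "joint_efforts": joint torques, N m; "position": TCP position; "ee_rot": TCP orientation; "force": force on the tool from outside, world axes, zero at the start; "moment": the same for the moment, N m; "width": finger opening in mm.
Only numpy, scipy, OpenCV 4.12 (cv2) and the standard library are available. Lean on these libraries where they do the work, as an engineer would, in place of code of your own. Each camera call takes 0.05 s, during which the arm holds its last target. There are 200 camera calls.

## Working session

There is one attempt and no reset: what is moved stays moved. The work goes in short steps, Python scripts to look and compute and a tool call to move; the robot and the scene stay as the last step left them, time stands still between calls to the robot, and variables do not carry over. Pictures are saved under pics/ and viewed, on a budget of 14 in all, crops included, one or two more only if the job needs it, and the job is handed in when it is done.

Besides the shell and the picture viewer there is one more tool, called after "Request:" as name(argument=value, ...) on one line, values as JSON. step_arm: Moves the arm, as the interface text tells. Shift numbers are shares of 0.3 m and turn numbers shares of 360 degrees, none past 1 either way. Its arguments: {"type":"object","properties":{"rows":{"type":"array"},"fingers":{"type":"number"}},"required":["rows"]}

```bash
mkdir -p pics
cat > h.py <<'E'
import numpy as np, cv2
from scipy.spatial.transform import Rotation as R
from plant import ctrl, eyes, ticket
def pts(im):
    K=im["mtx"]; z=im["range_z"]; v,u=np.mgrid[0:400,0:640]
    p=np.stack([(u-K[0][2])/K[0][0]*z,-(v-K[1][2])/K[1][1]*z,-z],-1)
    return p@R.from_quat(im["orientation"]).as_matrix().T+np.array(im["position"])
def save(im,n): cv2.imwrite("pics/"+n,im["color"][:,:,::-1])
E
python3 - <<'E'
from h import *
for c in("top","scene"):
    im=eyes.get_image(c); save(im,c+"0.png"); np.save(c+".npy",pts(im)); print(c,im["position"],im["mtx"])
    for n in "tray_blue tray_green brush_mid looptool_mid jar_blue_mid jar_yellow_mid cup_mid chuck_red_mid chuck_grey_mid".split():
        print(n,[(np.round(d["xyz"]).tolist(),round(d["conf"],2)) for d in eyes.place_of(c,n)])
s=ctrl.observe();print(s)
E
```

```text
top [ 233.79367393  -18.70142216 1080.4775256 ] [[401.43471721   0.         319.60313032]
 [  0.         401.43471721 205.98949009]
 [  0.           0.           1.        ]]
tray_blue [([504.0, 325.0, 2.0], 0.88), ([510.0, -327.0, -2.0], 0.4)]
tray_green [([511.0, -326.0, -1.0], 0.7)]
brush_mid [([233.0, 334.0, 9.0], 0.88), ([331.0, 157.0, 7.0], 0.62)]
looptool_mid [([511.0, -325.0, -1.0], 0.7), ([451.0, -102.0, 8.0], 0.58)]
jar_blue_mid [([644.0, -182.0, 32.0], 0.73), ([683.0, -274.0, 30.0], 0.69), ([559.0, -130.0, 36.0], 0.58), ([571.0, 120.0, 34.0], 0.21)]
jar_yellow_mid [([571.0, 121.0, 32.0], 0.68)]
cup_mid []
chuck_red_mid [([659.0, 68.0, 29.0], 0.85)]
chuck_grey_mid [([660.0, -68.0, 33.0], 0.82)]
scene [1373.69986918  481.09355195  747.64977747] [[413.17117084   0.         322.80820875]
 [  0.         413.17117084 200.02841197]
 [  0.           0.           1.        ]]
tray_blue [([505.0, 321.0, 4.0], 0.76)]
tray_green [([513.0, -322.0, 6.0], 0.69), ([511.0, 324.0, 1.0], 0.62)]
brush_mid [([229.0, 337.0, 10.0], 0.64), ([459.0, 103.0, 7.0], 0.6), ([332.0, 156.0, 10.0], 0.48)]
[... 360 characters left out ...]
.0, 'joint_pos': array([ 1.62312701e+00,  3.58629743e-01,  1.18674048e-02,  1.51946507e-05,
       -1.22412022e+00, -2.88143651e-01]), 'joint_velocities': array([-3.65844171e-05,  2.55499318e-04, -1.66740721e-03, -2.16246105e-03,
        4.88887959e-04,  1.04196974e-03]), 'joint_efforts': array([-1.01201679e-04, -5.82388866e+01,  2.93302542e+01,  7.00259328e+00,
        1.22808991e-02, -2.74475013e-05]), 'position': array([157.69315102, 656.27892647, 245.53052566]), 'ee_rot': array([ 9.93057382e-01, -1.17630922e-01,  1.43460814e-05,  4.12798730e-05]), 'force': array([-0.68146105, -1.00579038,  0.21199592]), 'moment': array([-0.0087199 ,  0.00030328, -0.00734901]), 'width': 87.38411835166319}
```

View pics/top0.png

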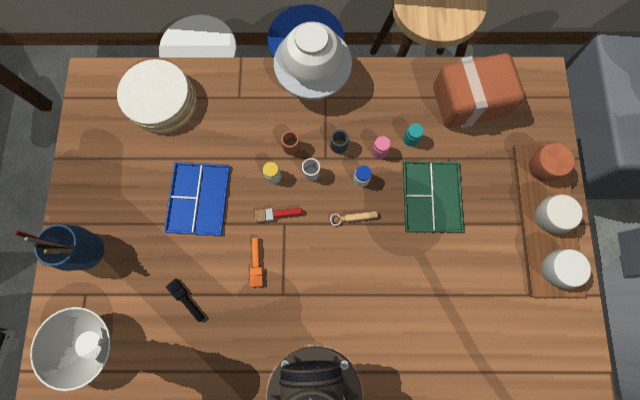

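View pics/scene0.png

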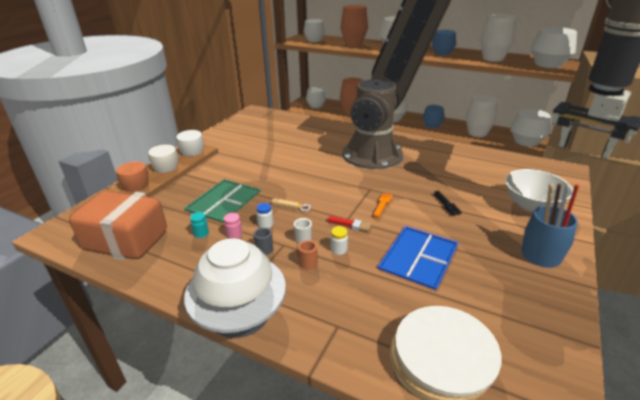

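The top view has world +x pointing up and +y pointing left. Blue tray is at px (197,199), green at (433,196), red-handled brush at (278,214), loop tool at (355,217). Blue jar is at (363,176), cup at (311,169), red chuck at (290,142). The pockets of both trays lie on the +y (left) side and the troughs on the −y side. Next I'll measure exact poses.

Run:
```python
from h import *
from scipy.optimize import least_squares
for c in("top","scene"):
    P=np.load(c+".npy"); I=cv2.imread(f"pics/{c}0.png").astype(int); B,G,Rr=I[...,0],I[...,1],I[...,2]
    print(c); X,Y,Z=P[...,0],P[...,1],P[...,2]
    near=lambda x,y,r:(np.hypot(X-x,Y-y)<r)
    print('table z',np.median(Z[near(420,0,30)]))
    for n,x,y,h in(("jarB",559,-130,64),("cup",578,7,60),("red",658,67,60),("grey",662,-67,60),("yel",571,120,64)):
        q=P[near(x,y,42)&(Z>h-10)&(Z<h+8)]
        lo,hi=q.min(0),q.max(0)
        (cx,cy),r=cv2.minEnclosingCircle(q[:,:2].astype(np.float32))
        print(n,len(q),'circ',np.round([cx,cy,r],1),'med',np.round(np.median(q,0),1))
    for n,x,y,m in(("blue",504,323,(B>Rr+50)&(B>G+30)),("green",511,-325,(G>Rr+15))):
        k=near(x,y,150)&m&(abs(Z)<25); q=P[k]
        r=cv2.minAreaRect(q[:,:2].astype(np.float32)); print(n,len(q),np.round(r[0],1),np.round(r[1],1),round(r[2],2))
        w=near(x,y,90)&(I.min(2)>130)&(abs(Z)<25);q=P[w];print(' white',len(q),np.round(q.mean(0),1))
    for n,x,y in(("brush",459,103),("loop",450,-102)):
        k=near(x,y,85)&(Z>8)&(Z<30); q=P[k]
        r=cv2.minAreaRect(q[:,:2].astype(np.float32)); v=cv2.fitLine(q[:,:2].astype(np.float32),cv2.DIST_HUBER,0,.01,.01).ravel()
        print(n,len(q),np.round(r[0],1),np.round(r[1],1),round(r[2],2),'line ang',np.degrees(np.arctan2(v[1],v[0])),'zmax',np.percentile(q[:,2],95))
        if n=="brush": q=P[k&(Rr>B+60)&(Rr>G+70)]; r=cv2.minAreaRect(q[:,:2].astype(np.float32)); print('  handle',len(q),np.round(r[0],1),np.round(r[1],1),round(r[2],2))
```

```text
top
table z -0.9868676065475483
jarB 192 circ [ 563.3 -129.8   21.1] med [ 561.7 -129.5   63. ]
cup 107 circ [580.6  10.1  24.9] med [584.2  11.6  57.5]
red 130 circ [659.4  68.5  25.8] med [660.4  68.6  58.5]
grey 142 circ [663.  -67.7  25.3] med [662.  -69.5  58.2]
yel 196 circ [572.8 117.4  21.3] med [572.  117.4  62.6]
blue 3742 [505.8 324.2] [157.1 199.4] 86.31
 white 168 [504.4 338.3   6.6]
green 3746 [ 512.  -324.9] [157.1 198.2] 89.53
 white 158 [ 512.8 -314.7    7.6]
brush 421 [436.7  97.4] [ 83.4 128.5] 5.06 line ang -82.94779 zmax 19.231716320906344
  handle 185 [446.6 104.8] [ 44.3 144.3] 30.37
loop 282 [ 449.5 -106.5] [ 31.4 129. ] 2.79 line ang -84.124626 zmax 19.71491030491262
scene
table z -2.306291746397278
jarB 117 circ [ 568.4 -126.2   21.3] med [ 570.  -124.3   61.5]
cup 109 circ [584.1  12.4  25.7] med [583.7   9.7  55.5]
red 154 circ [663.7  69.8  26.3] med [665.2  71.8  56.1]
grey 141 circ [666.8 -66.3  26.5] med [668.3 -64.2  56.3]
yel 150 circ [575.6 119.6  22.8] med [580.3 122.   61.6]
blue 2769 [510.5 324.6] [161.1 206.6] 86.38
 white 229 [508.5 340.    4.4]
green 1483 [ 521.  -321.3] [159.7 212. ] 89.25
 white 171 [ 516.9 -316.3    4.3]
brush 283 [441.5  99.9] [ 85.7 128.1] 4.34 line ang -81.37255 zmax 17.29963301237268
  handle 140 [449.9 106.7] [ 45.  143.5] 28.73
loop 149 [ 460.1 -103.9] [ 32.2 126.8] 10.05 line ang -82.15916 zmax 17.192405770538766
```

Run:
```python
from h import *
c="top"
P=np.load(c+".npy"); I=cv2.imread(f"pics/{c}0.png").astype(int); B,G,Rr=I[...,0],I[...,1],I[...,2]
X,Y,Z=P[...,0],P[...,1],P[...,2]
k=(X>425)&(X<490)&(abs(Y-103)<85)&(Z>8)&(Z<30)
for n,kk in(("all",k),("handle",k&(Rr>B+80)&(Rr>G+80)&(G<70)),("loophandle",(abs(X-450)<40)&(abs(Y+125)<40)&(Z>11)&(Z<30))):
    q=P[kk][:,:2].astype(np.float32); r=cv2.minAreaRect(q); v=cv2.fitLine(q,cv2.DIST_HUBER,0,.01,.01).ravel()
    print(n,len(q),np.round(r,1) if 0 else r,v,np.degrees(np.arctan2(v[1],v[0])))
```

```text
all 414 ((461.4632873535156, 99.53699493408203), (33.78453063964844, 128.4538116455078), 5.2226667404174805) [ 1.10488228e-01 -9.93877411e-01  4.61770416e+02  1.01160866e+02] -83.65653
handle 170 ((464.407958984375, 73.99617004394531), (16.491504669189453, 76.6518325805664), 7.531836986541748) [ 1.0943405e-01 -9.9399406e-01  4.6422247e+02  7.3111290e+01] -83.7173
loophandle 203 ((454.68536376953125, -125.02035522460938), (18.202377319335938, 81.67810821533203), 7.611560344696045) [ 1.1641316e-01 -9.9320090e-01  4.5400842e+02 -1.2479881e+02] -83.31486
```

Request:
step_arm(rows=[[0.0565,-0.1055,-0.0175,0,0,-0.0108],[0.0565,-0.1055,-0.0175,0,0,-0.0108],[0.0565,-0.1055,-0.0175,0,0,-0.0108],[0.0565,-0.1055,-0.0175,0,0,-0.0108],[0.0565,-0.1055,-0.0175,0,0,-0.0108],[0.0565,-0.1055,-0.0175,0,0,-0.0108],[0.0565,-0.1055,-0.0175,0,0,-0.0108],[0.0565,-0.1055,-0.0175,0,0,-0.0108],[0.0565,-0.1055,-0.0175,0,0,-0.0108],[0.0565,-0.1055,-0.0175,0,0,-0.0108],[0.0565,-0.1055,-0.0175,0,0,-0.0108],[0.0565,-0.1055,-0.0175,0,0,-0.0108],[0.0565,-0.1055,-0.0175,0,0,-0.0108],[0.0565,-0.1055,-0.0175,0,0,-0.0108],[0.0565,-0.1055,-0.0175,0,0,-0.0108],[0.0565,-0.1055,-0.0175,0,0,-0.0108],[0.0565,-0.1055,-0.0175,0,0,-0.0108],[0.0565,-0.1055,-0.0175,0,0,-0.0108],[0,0,0,0,0,0],[0,0,0,0,0,0]], fingers=-1)

```text
t: 3.0
position: [463.0, 85.8, 151.0]
ee_rot: [0.745, -0.667, -0.0, 0.0]
force: [-0.4, 0.6, 0.3]
width: 87.1
```

Run:
```python
from h import *
s=ctrl.observe(); im=eyes.get_image("wrist"); save(im,"w1.png"); print(im["tool_from_camera"],im["mtx"])
for n in("brush_mid","cup_mid","jar_yellow_mid","looptool_mid"):print(n,[(np.round(d["xyz"],1).tolist(),round(d["conf"],2)) for d in eyes.place_of("wrist",n)])
print(s["t"])
```

```text
[[-6.58213691e-07  9.52944070e-01  3.03146168e-01  8.27737435e+01]
 [ 9.99999510e-01  3.00694570e-04 -9.43066166e-04 -3.11873229e-01]
 [-9.89843718e-04  3.03146018e-01 -9.52943604e-01 -1.40316939e+02]
 [ 0.00000000e+00  0.00000000e+00  0.00000000e+00  1.00000000e+00]] [[309.70691629   0.         318.47915334]
 [  0.         309.70691629 198.49320744]
 [  0.           0.           1.        ]]
brush_mid [([463.2, 98.6, 7.7], 0.8)]
cup_mid [([579.5, 7.3, 31.5], 0.78)]
jar_yellow_mid [([569.3, 118.4, 32.7], 0.89)]
looptool_mid []
3.0
```

View pics/w1.png

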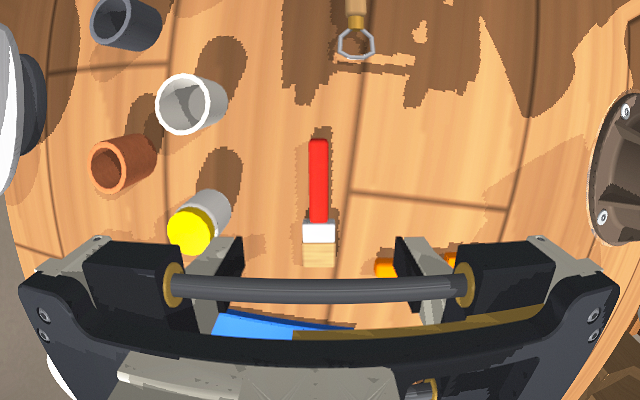

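The wrist view shows the red brush centred between the open fingers at px (318,200), and the detections agree to 2 mm. Descending to grip it.

Request:
step_arm(rows=[[0,0,-0.09,0,0,0],[0,0,-0.09,0,0,0],[0,0,-0.09,0,0,0],[0,0,-0.09,0,0,0],[0,0,-0.057,0,0,0],[0,0,0,0,0,0],[0,0,0,0,0,0]])

```text
t: 3.95
position: [462.9, 87.2, 26.3]
ee_rot: [0.747, -0.665, 0.0, 0.0]
force: [0.2, 0.5, 0.2]
width: 87.3
```

Request:
step_arm(rows=[[0,0,0,0,0,0],[0,0,0,0,0,0],[0,0,0,0,0,0],[0,0,0,0,0,0],[0,0,0,0,0,0],[0,0,0,0,0,0],[0,0,0,0,0,0],[0,0,0,0,0,0]], fingers=1)

```text
t: 4.75
position: [462.8, 86.6, 25.9]
ee_rot: [0.746, -0.666, -0.0, 0.0]
force: [-0.9, 0.2, -0.0]
width: 28.8
```

Request:
step_arm(rows=[[0,0,0,0,0,0],[0,0,0,0,0,0],[0,0,0,0,0,0],[0,0,0,0,0,0],[0,0,0.05,0,0,0],[0,0,0.1,0,0,0],[0,0,0.1,0,0,0],[0,0,0.083,0,0,0],[0.016,0.0605,0,0,0,0.0202],[0.016,0.0605,0,0,0,0.0202],[0.016,0.0605,0,0,0,0.0202],[0.016,0.0605,0,0,0,0.0202],[0.016,0.0605,0,0,0,0.0202],[0.016,0.0605,0,0,0,0.0202],[0.016,0.0605,0,0,0,0.0202],[0.016,0.0605,0,0,0,0.0202],[0.016,0.0605,0,0,0,0.0202],[0.016,0.0605,0,0,0,0.0202],[0.016,0.0605,0,0,0,0.0202],[0,0,0,0,0,0]])

```text
t: 6.75
position: [516.1, 288.1, 125.5]
ee_rot: [1.0, -0.028, 0.0, -0.0]
force: [-0.5, -0.2, 0.0]
width: 17.8
```

Request:
step_arm(rows=[[0,0,0,0,0,0],[0,0,-0.05,0,0,0],[0,0,-0.05,0,0,0],[0,0,-0.05,0,0,0],[0,0,0,0,0,0]])

```text
t: 7.25
position: [514.2, 284.4, 79.0]
ee_rot: [0.999, -0.032, -0.001, 0.001]
force: [-0.9, -1.2, -1.1]
width: 17.7
```

Run:
```python
from h import *
im=eyes.get_image("wrist"); save(im,"w2.png"); s=ctrl.observe(); print(s["position"],s["force"],s["width"],s["t"])
for n in("brush_mid","tray_blue"):print(n,[(np.round(d["xyz"],1).tolist(),round(d["conf"],2)) for d in eyes.place_of("wrist",n)])
```

```text
[514.93772934 285.02190363  80.17401173] [ 0.29003082  0.13432288 -1.24683532] 17.695862832553903 7.3
brush_mid [([502.8, 287.1, 63.7], 0.82), ([326.0, 157.1, 7.8], 0.51)]
tray_blue [([509.5, 326.8, 2.8], 0.57)]
```

View pics/w2.png

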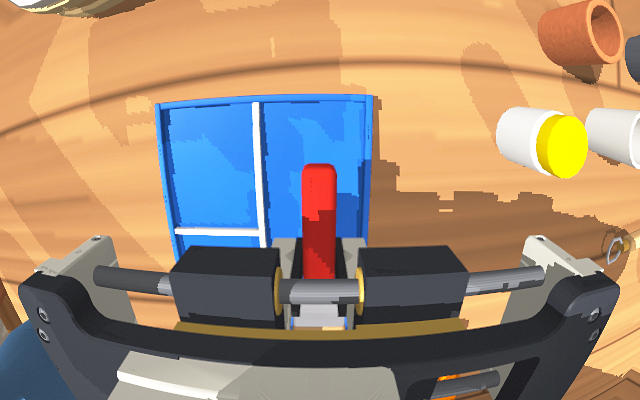

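The brush (px 318,220) is over the trough and lines up with the tray. Lowering slowly, then a partial release.

Request:
step_arm(rows=[[0,0,-0.05,0,0,0],[0,0,-0.05,0,0,0],[0,0,-0.03,0,0,0],[0,0,-0.015,0,0,0],[0,0,-0.012,0,0,0],[0,0,-0.01,0,0,0],[0,0,0,0,0,0],[0,0,0,0,0,0]])

```text
t: 8.2
position: [515.8, 286.4, 31.1]
ee_rot: [1.0, -0.031, 0.0, -0.0]
force: [0.1, -0.3, -0.7]
width: 17.9
```

Request:
step_arm(rows=[[0,0,0,0,0,0],[0,0,0,0,0,0],[0,0,0,0,0,0],[0,0,0,0,0,0]], fingers=0.3)

```text
t: 8.6
position: [515.6, 286.3, 30.9]
ee_rot: [1.0, -0.031, 0.0, -0.0]
force: [0.2, -0.1, -0.0]
width: 30.5
```

Request:
step_arm(rows=[[0,0,0.05,0,0,0],[0,0,0.1,0,0,0],[0,0,0.1,0,0,0],[0,0,0.067,0,0,0]])

```text
t: 9.0
position: [516.1, 286.7, 128.0]
ee_rot: [1.0, -0.03, 0.001, -0.001]
force: [0.5, 0.0, 0.5]
width: 30.8
```

Request:
step_arm(rows=[[-0.015,-0.0958,0,0,0,-0.0158],[-0.015,-0.0958,0,0,0,-0.0158],[-0.015,-0.0958,0,0,0,-0.0158],[-0.015,-0.0958,0,0,0,-0.0158],[-0.015,-0.0958,0,0,0,-0.0158],[-0.015,-0.0958,0,0,0,-0.0158],[-0.015,-0.0958,0,0,0,-0.0158],[-0.015,-0.0958,0,0,0,-0.0158],[-0.015,-0.0958,0,0,0,-0.0158],[-0.015,-0.0958,0,0,0,-0.0158],[-0.015,-0.0958,0,0,0,-0.0158],[-0.015,-0.0958,0,0,0,-0.0158],[-0.015,-0.0958,0,0,0,-0.0158],[-0.015,-0.0958,0,0,0,-0.0158],[0,0,0,0,0,0],[0,0,0,0,0,0]], fingers=-1)

```text
t: 10.6
position: [452.5, -116.6, 125.9]
ee_rot: [0.748, -0.664, 0.0, -0.0]
force: [0.1, -0.4, -0.2]
width: 87.9
```

Run:
```python
from h import *
s=ctrl.observe(); print(s["position"],s["t"]); im=eyes.get_image("wrist"); save(im,"w3.png")
for n in("looptool_mid","jar_blue_mid","cup_mid","chuck_grey_mid"):print(n,[(np.round(d["xyz"],1).tolist(),round(d["conf"],2)) for d in eyes.place_of("wrist",n)])
im=eyes.get_image("top")
for n in("brush_mid","tray_blue"):print(n,[(np.round(d["xyz"],1).tolist(),round(d["conf"],2)) for d in eyes.place_of("top",n)])
```

```text
[ 452.48901415 -116.63347646  125.948751  ] 10.6
looptool_mid [([453.2, -109.1, 4.5], 0.9)]
jar_blue_mid [([647.7, -178.7, 32.9], 0.8), ([680.3, -268.1, 32.4], 0.61), ([558.8, -130.1, 26.7], 0.55)]
cup_mid []
chuck_grey_mid [([662.7, -65.3, 32.9], 0.8)]
brush_mid [([503.2, 288.8, 10.0], 0.88), ([233.8, 335.6, 9.5], 0.66)]
tray_blue [([506.2, 324.4, -0.2], 0.84), ([449.2, -104.7, 8.9], 0.29)]
```

View pics/w3.png

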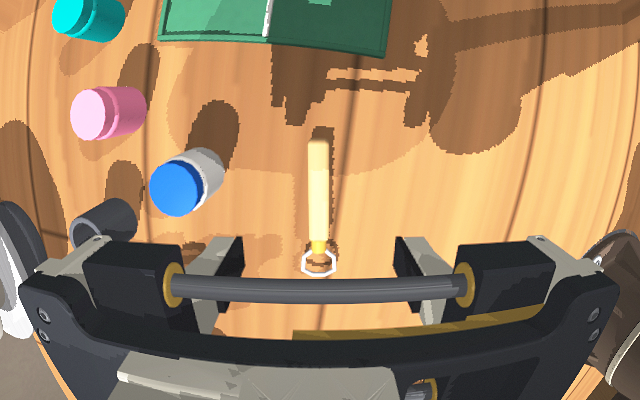

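The loop tool (px 318,200) is aligned between the fingers. The top camera puts the brush in the middle of the blue trough. Gripping the loop tool.

Request:
step_arm(rows=[[0,0,-0.09,0,0,0],[0,0,-0.09,0,0,0],[0,0,-0.09,0,0,0],[0,0,-0.063,0,0,0],[0,0,0,0,0,0],[0,0,0,0,0,0]])

```text
t: 11.6
position: [452.7, -116.0, 26.1]
ee_rot: [0.748, -0.663, -0.0, 0.0]
force: [-0.3, 0.0, -0.4]
width: 87.6
```

Request:
step_arm(rows=[[0,0,0,0,0,0],[0,0,0,0,0,0],[0,0,0,0,0,0],[0,0,0,0,0,0],[0,0,0,0,0,0],[0,0,0,0,0,0],[0,0,0,0,0,0],[0,0,0,0,0,0],[0,0,0,0,0,0],[0,0,0,0,0,0],[0,0,0,0,0,0],[0,0,0,0,0,0]], fingers=1)

```text
t: 12.8
position: [452.6, -116.1, 25.9]
ee_rot: [0.748, -0.663, -0.0, 0.0]
force: [0.7, -0.2, -0.7]
width: 17.5
```

Request:
step_arm(rows=[[0,0,0.05,0,0,0],[0,0,0.1,0,0,0],[0,0,0.1,0,0,0],[0,0,0.083,0,0,0],[0.0189,-0.0683,0,0,0,0.0191],[0.0189,-0.0683,0,0,0,0.0191],[0.0189,-0.0683,0,0,0,0.0191],[0.0189,-0.0683,0,0,0,0.0191],[0.0189,-0.0683,0,0,0,0.0191],[0.0189,-0.0683,0,0,0,0.0191],[0.0189,-0.0683,0,0,0,0.0191],[0.0189,-0.0683,0,0,0,0.0191],[0.0189,-0.0683,0,0,0,0.0191],[0.0189,-0.0683,0,0,0,0.0191],[0.0189,-0.0683,0,0,0,0.0191],[0.0189,-0.0683,0,0,0,0.0191],[0,0,0,0,0,0],[0,0,0,0,0,0]])

```text
t: 14.6
position: [520.1, -362.0, 125.1]
ee_rot: [1.0, -0.007, -0.001, -0.0]
force: [0.5, -0.1, -1.1]
width: 17.8
```

Run:
```python
from h import *
im=eyes.get_image("wrist"); save(im,"w4.png"); s=ctrl.observe(); print(s["position"],s["width"],s["t"])
for n in("looptool_mid","tray_green"):print(n,[(np.round(d["xyz"],1).tolist(),round(d["conf"],2)) for d in eyes.place_of("wrist",n)])
```

```text
[ 520.10726325 -361.60258888  125.34722646] 17.46276347294587 14.65
looptool_mid [([504.7, -362.7, 108.0], 0.97)]
tray_green [([514.2, -323.9, -0.7], 0.97)]
```

View pics/w4.png

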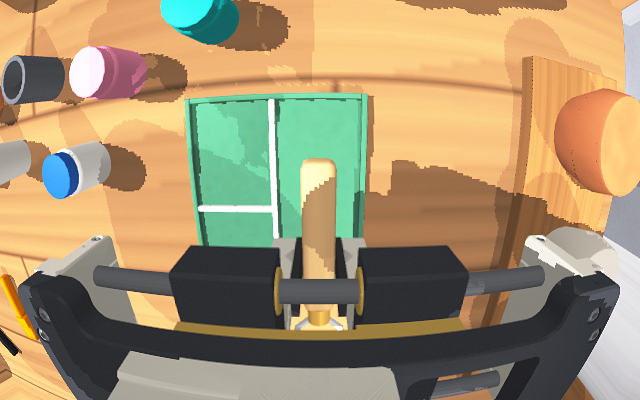

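The loop tool (px 318,230) is over the green trough and lined up, sitting about 5 mm low in x. I'll correct that while lowering.

Request:
step_arm(rows=[[0.015,0,-0.07,0,0,0],[0,0,-0.08,0,0,0],[0,0,-0.07,0,0,0],[0,0,-0.04,0,0,0],[0,0,-0.025,0,0,0],[0,0,-0.017,0,0,0],[0,0,-0.016,0,0,0],[0,0,0,0,0,0],[0,0,0,0,0,0]])

```text
t: 15.65
position: [525.4, -362.1, 31.0]
ee_rot: [1.0, -0.005, 0.0, 0.0]
force: [-0.2, 0.7, -0.3]
width: 17.8
```

Request:
step_arm(rows=[[0,0,0,0,0,0],[0,0,0,0,0,0],[0,0,0,0,0,0],[0,0,0,0,0,0]], fingers=0.3)

```text
t: 16.05
position: [525.2, -362.0, 30.7]
ee_rot: [1.0, -0.005, 0.0, 0.0]
force: [-0.5, -0.1, 0.9]
width: 30.4
```

Request:
step_arm(rows=[[0,0,0.05,0,0,0],[0,0,0.1,0,0,0],[0,0,0.1,0,0,0],[0,0,0.1,0,0,0],[0,0,0.032,0,0,0],[0,0,0,0,0,0]])

```text
t: 16.65
position: [526.2, -362.4, 148.0]
ee_rot: [1.0, -0.005, 0.002, 0.001]
force: [-0.2, 0.6, -0.2]
width: 31.0
```

Request:
step_arm(rows=[[0.015,0.0967,0,0,0,0],[0.015,0.0967,0,0,0,0],[0.015,0.0967,0,0,0,0],[0.015,0.0967,0,0,0,0],[0.015,0.0967,0,0,0,0],[0.015,0.0967,0,0,0,0],[0.015,0.0967,0,0,0,0],[0.015,0.0967,0,0,0,0],[0,0,0,0,0,0],[0,0,0,0,0,0]], fingers=-1)

```text
t: 17.65
position: [560.6, -129.3, 144.1]
ee_rot: [1.0, -0.005, -0.001, 0.0]
force: [0.2, 0.3, 0.5]
width: 87.7
```

Run:
```python
from h import *
s=ctrl.observe(); print(s["position"],s["width"],s["t"]);im=eyes.get_image("wrist"); save(im,"w5.png")
for n in("jar_blue_mid","cup_mid","chuck_grey_mid"):print(n,[(np.round(d["xyz"],1).tolist(),round(d["conf"],2)) for d in eyes.place_of("wrist",n)])
im=eyes.get_image("top")
for n in("looptool_mid","tray_green"):print(n,[(np.round(d["xyz"],1).tolist(),round(d["conf"],2)) for d in eyes.place_of("top",n)])
```

```text
[ 560.6013809  -129.28351249  144.13110675] 87.66484141240926 17.65
jar_blue_mid [([644.7, -181.5, 32.2], 0.92), ([561.0, -129.5, 28.4], 0.83), ([681.6, -272.0, 32.7], 0.77)]
cup_mid [([578.1, 13.3, 29.3], 0.56), ([658.9, 70.8, 29.2], 0.19)]
chuck_grey_mid [([661.7, -66.2, 34.5], 0.56)]
looptool_mid [([513.9, -361.3, 15.9], 0.89)]
tray_green [([513.0, -326.1, -1.6], 0.59), ([505.4, 326.3, 1.2], 0.48)]
```

View pics/w5.png

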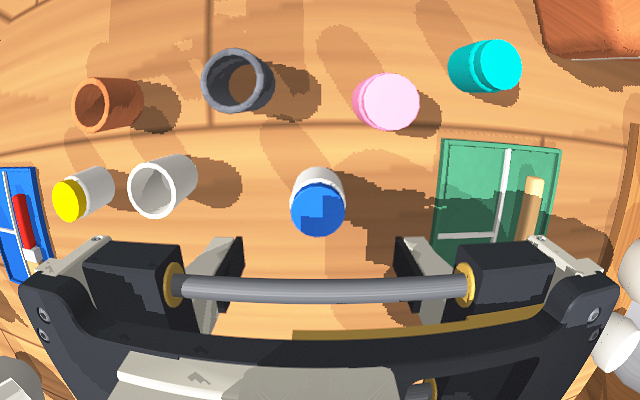

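The blue-lidded jar (px 318,205) is centred between the fingers, and both tools lie in their troughs. Gripping the jar at z 34.

Request:
step_arm(rows=[[0,0,-0.09,0,0,0],[0,0,-0.1,0,0,0],[0,0,-0.1,0,0,0],[0,0,-0.08,0,0,0],[0,0,0,0,0,0],[0,0,0,0,0,0]])

```text
t: 18.6
position: [561.2, -130.3, 34.3]
ee_rot: [1.0, -0.005, -0.0, 0.0]
force: [-0.4, 0.4, 1.1]
width: 87.6
```

Request:
step_arm(rows=[[0,0,0,0,0,0],[0,0,0,0,0,0],[0,0,0,0,0,0],[0,0,0,0,0,0],[0,0,0,0,0,0],[0,0,0,0,0,0],[0,0,0,0,0,0],[0,0,0,0,0,0],[0,0,0,0,0,0]], fingers=1)

```text
t: 19.5
position: [561.3, -129.8, 34.3]
ee_rot: [1.0, -0.005, 0.0, -0.0]
force: [-1.7, 1.5, 4.7]
width: 45.5
```

Request:
step_arm(rows=[[0,0,0.05,0,0,0],[0,0,0.1,0,0,0],[0,0,0.11,0,0,0],[0,0,0.11,0,0,0],[-0.001,0.06,0,0,0,0],[-0.001,0.11,0,0,0,0],[-0.001,0.11,0,0,0,0],[-0.001,0.11,0,0,0,0],[-0.001,0.11,0,0,0,0],[-0.001,0.11,0,0,0,0],[-0.001,0.11,0,0,0,0],[-0.001,0.11,0,0,0,0],[-0.001,0.11,0,0,0,0],[-0.001,0.11,0,0,0,0],[-0.001,0.11,0,0,0,0],[-0.001,0.11,0,0,0,0],[-0.001,0.11,0,0,0,0],[-0.001,0.11,0,0,0,0],[-0.001,0.11,0,0,0,0],[-0.001,0.03,0,0,0,0]])

```text
t: 21.5
position: [556.0, 361.8, 144.0]
ee_rot: [1.0, -0.004, -0.0, 0.0]
force: [-0.0, -1.3, -0.8]
width: 45.2
```

Request:
step_arm(rows=[[0,0,0,0,0,0],[0,0,0,0,0,0],[0,0,-0.05,0,0,0],[0,0,-0.08,0,0,0],[0,0,-0.05,0,0,0],[0,0,0,0,0,0],[0,0,0,0,0,0]])

```text
t: 22.2
position: [556.6, 358.6, 90.8]
ee_rot: [1.0, -0.006, -0.0, 0.0]
force: [-0.2, 0.1, -1.8]
width: 45.0
```

Run:
```python
from h import *
s=ctrl.observe(); print(s["position"],s["width"],s["t"]);im=eyes.get_image("wrist"); save(im,"w6.png")
for n in("jar_blue_mid","tray_blue","brush_mid"):print(n,[(np.round(d["xyz"],1).tolist(),round(d["conf"],2)) for d in eyes.place_of("wrist",n)])
```

```text
[556.5534179  358.55034978  90.8392128 ] 45.04505023825663 22.2
jar_blue_mid [([555.6, 354.8, 86.0], 0.93), ([657.5, 67.0, 30.7], 0.24)]
tray_blue []
brush_mid [([330.2, 156.1, 9.5], 0.65)]
```

View pics/w6.png

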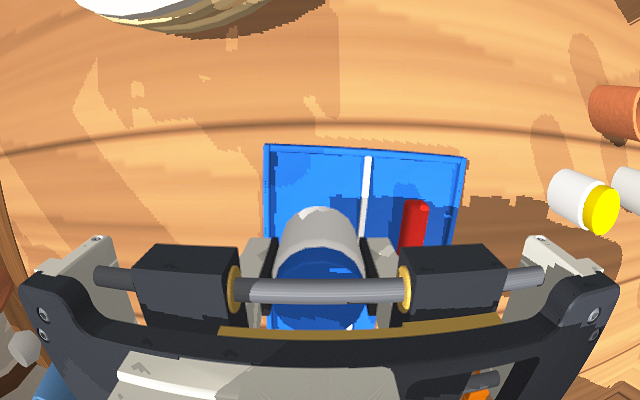

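The jar (px 318,250) hangs over the far pocket, centred between the rim and the white wall. Setting it down and opening partway.

Request:
step_arm(rows=[[0,0,-0.05,0,0,0],[0,0,-0.05,0,0,0],[0,0,-0.035,0,0,0],[0,0,-0.015,0,0,0],[0,0,-0.013,0,0,0],[0,0,-0.012,0,0,0],[0,0,0,0,0,0],[0,0,0,0,0,0]])

```text
t: 23.2
position: [556.5, 359.3, 38.8]
ee_rot: [1.0, -0.005, 0.0, -0.0]
force: [0.0, 0.3, -1.2]
width: 45.9
```

Request:
step_arm(rows=[[0,0,0,0,0,0],[0,0,0,0,0,0],[0,0,0,0,0,0],[0,0,0,0,0,0],[0,0,0,0,0,0]], fingers=-0.4)

```text
t: 23.7
position: [556.4, 359.1, 38.7]
ee_rot: [1.0, -0.005, 0.0, -0.0]
force: [-0.0, 0.5, 0.9]
width: 61.1
```

Request:
step_arm(rows=[[0,0,0.03,0,0,0],[0,0,0.08,0,0,0],[0,0,0.1,0,0,0],[0,0,0.1,0,0,0],[0,0,0.045,0,0,0]])

```text
t: 24.2
position: [557.5, 360.0, 149.1]
ee_rot: [1.0, -0.005, 0.002, -0.002]
force: [-0.2, 1.1, -0.3]
width: 61.6
```

Request:
step_arm(rows=[[0.006,-0.0898,0,0,0,0],[0.006,-0.0898,0,0,0,0],[0.006,-0.0898,0,0,0,0],[0.006,-0.0898,0,0,0,0],[0.006,-0.0898,0,0,0,0],[0.006,-0.0898,0,0,0,0],[0.006,-0.0898,0,0,0,0],[0.006,-0.0898,0,0,0,0],[0.006,-0.0898,0,0,0,0],[0.006,-0.0898,0,0,0,0],[0.006,-0.0898,0,0,0,0],[0.006,-0.0898,0,0,0,0],[0.006,-0.0898,0,0,0,0],[0,0,0,0,0,0],[0,0,0,0,0,0]], fingers=-1)

```text
t: 25.7
position: [579.6, 8.3, 145.1]
ee_rot: [1.0, -0.006, -0.0, -0.0]
force: [0.7, -0.1, 0.4]
width: 87.7
```

Run:
```python
from h import *
s=ctrl.observe(); print(s["position"],s["width"],s["t"]);im=eyes.get_image("wrist"); save(im,"w7.png")
for n in("cup_mid","chuck_red_mid","chuck_grey_mid","jar_yellow_mid"):print(n,[(np.round(d["xyz"],1).tolist(),round(d["conf"],2)) for d in eyes.place_of("wrist",n)])
im=eyes.get_image("top")
for n in("jar_blue_mid","brush_mid"):print(n,[(np.round(d["xyz"],1).tolist(),round(d["conf"],2)) for d in eyes.place_of("top",n)])
```

```text
[579.62097026   8.26683125 145.09416905] 87.72990658447857 25.7
cup_mid [([579.0, 11.3, 29.1], 0.98)]
chuck_red_mid [([660.2, 67.2, 30.2], 0.74)]
chuck_grey_mid [([662.4, -66.0, 33.0], 0.88)]
jar_yellow_mid [([568.8, 120.6, 32.0], 0.88)]
jar_blue_mid [([681.4, -274.0, 31.0], 0.72), ([644.7, -184.2, 33.0], 0.6)]
brush_mid [([331.6, 155.5, 7.6], 0.53)]
```

View pics/w7.png

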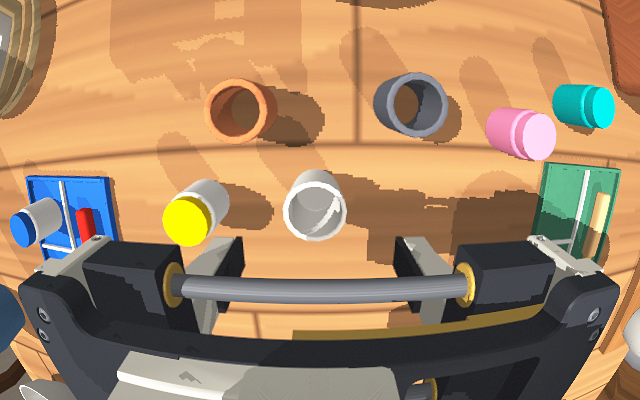

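The cup (px 316,205) sits between the fingers. The blue jar stands in the tray at (35,222), with the brush beside it. Gripping the cup.

Request:
step_arm(rows=[[0,0.005,-0.09,0,0,0],[0,0,-0.1,0,0,0],[0,0,-0.1,0,0,0],[0,0,-0.08,0,0,0],[0,0,0,0,0,0],[0,0,0,0,0,0]])

```text
t: 26.7
position: [579.9, 10.5, 34.3]
ee_rot: [1.0, -0.005, -0.0, 0.0]
force: [-0.5, -0.8, 0.1]
width: 87.7
```

Request:
step_arm(rows=[[0,0,0,0,0,0],[0,0,0,0,0,0],[0,0,0,0,0,0],[0,0,0,0,0,0],[0,0,0,0,0,0],[0,0,0,0,0,0],[0,0,0,0,0,0],[0,0,0,0,0,0],[0,0,0,0,0,0]], fingers=1)

```text
t: 27.6
position: [580.0, 10.5, 34.3]
ee_rot: [1.0, -0.005, 0.0, -0.0]
force: [-0.1, 1.8, 5.2]
width: 48.8
```

Request:
step_arm(rows=[[0,0,0.05,0,0,0],[0,0,0.1,0,0,0],[0,0,0.11,0,0,0],[0,0,0.11,0,0,0],[-0.031,0.0909,0,0,0,0],[-0.031,0.0909,0,0,0,0],[-0.031,0.0909,0,0,0,0],[-0.031,0.0909,0,0,0,0],[-0.031,0.0909,0,0,0,0],[-0.031,0.0909,0,0,0,0],[-0.031,0.0909,0,0,0,0],[-0.031,0.0909,0,0,0,0],[-0.031,0.0909,0,0,0,0],[-0.031,0.0909,0,0,0,0],[-0.031,0.0909,0,0,0,0],[-0.031,0.0909,0,0,0,0],[-0.031,0.0909,0,0,0,0],[0,0,0,0,0,0],[0,0,0,0,0,0]])

```text
t: 29.5
position: [458.2, 364.9, 144.3]
ee_rot: [1.0, -0.005, -0.001, 0.001]
force: [0.0, 0.2, -0.9]
width: 48.8
```

Run:
```python
from h import *
s=ctrl.observe(); print(s["position"],s["width"],s["t"]);im=eyes.get_image("wrist"); save(im,"w8.png")
for n in("cup_mid","tray_blue","brush_mid","jar_blue_mid"):print(n,[(np.round(d["xyz"],1).tolist(),round(d["conf"],2)) for d in eyes.place_of("wrist",n)])
```

```text
[458.2215395  364.85899849 144.29178238] 48.84038852177627 29.5
cup_mid [([456.1, 366.9, 140.0], 0.84), ([505.0, 289.0, 10.7], 0.7)]
tray_blue [([509.3, 326.8, 2.3], 0.92)]
brush_mid [([501.7, 287.7, 13.3], 0.95)]
jar_blue_mid [([560.8, 356.6, 33.6], 0.75)]
```

View pics/w8.png

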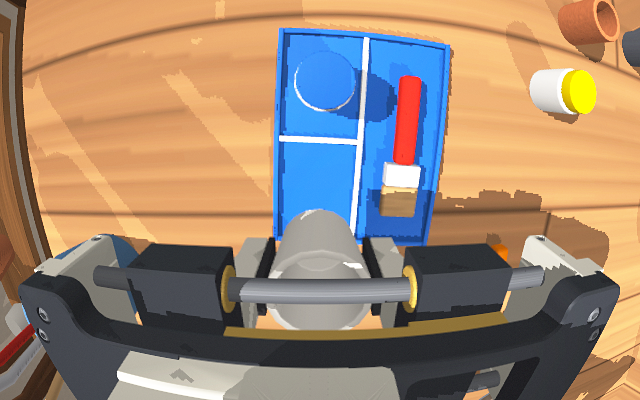

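The cup is over the free near pocket. The jar (px 325,80) and brush (400,145) sit well in their places. Setting the cup down.

Request:
step_arm(rows=[[0.005,0,-0.05,0,0,0],[0,0,-0.08,0,0,0],[0,0,-0.08,0,0,0],[0,0,-0.07,0,0,0],[0,0,-0.035,0,0,0],[0,0,-0.015,0,0,0],[0,0,-0.013,0,0,0],[0,0,-0.012,0,0,0],[0,0,0,0,0,0],[0,0,0,0,0,0]])

```text
t: 30.75
position: [460.5, 365.2, 39.1]
ee_rot: [1.0, -0.005, 0.0, -0.0]
force: [0.0, 0.3, -1.1]
width: 48.6
```

Request:
step_arm(rows=[[0,0,0,0,0,0],[0,0,0,0,0,0],[0,0,0,0,0,0],[0,0,0,0,0,0],[0,0,0,0,0,0]], fingers=-0.4)

```text
t: 31.25
position: [460.4, 364.9, 38.6]
ee_rot: [1.0, -0.005, 0.0, -0.0]
force: [-0.5, -0.7, 0.1]
width: 61.0
```

Request:
step_arm(rows=[[0,0,0.03,0,0,0],[0,0,0.08,0,0,0],[0,0,0.1,0,0,0],[0,0,0.1,0,0,0],[0,0,0.045,0,0,0],[0,0,0,0,0,0]])

```text
t: 31.85
position: [461.2, 365.9, 148.0]
ee_rot: [1.0, -0.005, 0.001, -0.002]
force: [-0.6, -0.4, -0.7]
width: 61.4
```

Request:
step_arm(rows=[[0.051,-0.0762,0,0,0,0],[0.051,-0.0762,0,0,0,0],[0.051,-0.0762,0,0,0,0],[0.051,-0.0762,0,0,0,0],[0.051,-0.0762,0,0,0,0],[0.051,-0.0762,0,0,0,0],[0.051,-0.0762,0,0,0,0],[0.051,-0.0762,0,0,0,0],[0.051,-0.0762,0,0,0,0],[0.051,-0.0762,0,0,0,0],[0,0,0,0,0,0]], fingers=-1)

```text
t: 32.95
position: [613.9, 133.6, 143.5]
ee_rot: [1.0, -0.007, -0.001, 0.001]
force: [-0.3, -0.5, -0.6]
width: 87.5
```

Run:
```python
from h import *
P=np.load("top.npy").reshape(-1,3)
for z0 in(20,60,100,140,180):
    q=P[(P[:,0]>700)&(P[:,0]<1000)&(P[:,1]>-60)&(P[:,1]<200)&(P[:,2]>z0)&(P[:,2]<z0+40)]
    if len(q): print(z0,len(q),q[:,0].min(),q[:,1].min(),q[:,1].max())
s=ctrl.observe(); print(s["position"],s["width"],s["t"]);im=eyes.get_image("wrist"); save(im,"w9.png")
for n in("cup_mid","chuck_red_mid","chuck_grey_mid","jar_yellow_mid","jar_blue_mid"):print(n,[(np.round(d["xyz"],1).tolist(),round(d["conf"],2)) for d in eyes.place_of("wrist",n)])
```

```text
60 1252 770.3734373791051 -59.33670784190641 113.92448745432714
100 418 795.7505064868392 -59.99556413666278 89.94694947612538
140 1590 799.9546121969802 -59.89822153193355 85.31183489383616
180 810 837.4855843272117 -35.70117923688841 48.185270192752135
[613.87293615 133.61496025 143.51355037] 87.48129478238671 32.95
cup_mid []
chuck_red_mid [([659.6, 70.2, 29.6], 0.97)]
chuck_grey_mid [([660.7, -64.0, 33.6], 0.96)]
jar_yellow_mid [([573.0, 118.6, 31.0], 0.92)]
jar_blue_mid [([644.6, -182.0, 31.6], 0.94), ([680.1, -272.5, 32.0], 0.84)]
```

The plate and bowl start at x≈770, close to where the wrist camera would swing. I'll turn the gripper half round on the way to the chuck to stay clear.

Request:
step_arm(rows=[[0.007,-0.0102,0,0,0,-0.0227],[0.007,-0.0102,0,0,0,-0.0227],[0.007,-0.0102,0,0,0,-0.0227],[0.007,-0.0102,0,0,0,-0.0227],[0.007,-0.0102,0,0,0,-0.0227],[0.007,-0.0102,0,0,0,-0.0227],[0.007,-0.0102,0,0,0,-0.0227],[0.007,-0.0102,0,0,0,-0.0227],[0.007,-0.0102,0,0,0,-0.0227],[0.007,-0.0102,0,0,0,-0.0227],[0.007,-0.0102,0,0,0,-0.0227],[0.007,-0.0102,0,0,0,-0.0227],[0.007,-0.0102,0,0,0,-0.0227],[0.007,-0.0102,0,0,0,-0.0227],[0.007,-0.0102,0,0,0,-0.0227],[0.007,-0.0102,0,0,0,-0.0227],[0.007,-0.0102,0,0,0,-0.0227],[0.007,-0.0102,0,0,0,-0.0227],[0.007,-0.0102,0,0,0,-0.0227],[0.007,-0.0102,0,0,0,-0.0227]])

```text
t: 35.25
position: [655.1, 75.9, 145.2]
ee_rot: [-0.136, 0.991, 0.0, 0.0]
force: [-0.0, 1.2, 0.8]
width: 87.7
```

Request:
step_arm(rows=[[0.007,-0.0102,0,0,0,-0.0227],[0.007,-0.0102,0,0,0,-0.0227],[0,0,0,0,0,0],[0,0,0,0,0,0]])

```text
t: 35.65
position: [659.3, 69.5, 145.1]
ee_rot: [0.001, 1.0, 0.0, 0.0]
force: [0.4, -0.7, 0.0]
width: 87.3
```

Run:
```python
from h import *
s=ctrl.observe(); print(s["position"],s["width"],s["t"]);im=eyes.get_image("wrist"); save(im,"w10.png")
for n in("chuck_red_mid","jar_yellow_mid"):print(n,[(np.round(d["xyz"],1).tolist(),round(d["conf"],2)) for d in eyes.place_of("wrist",n)])
```

```text
[659.34119378  69.54942521 145.09360563] 87.34104985201652 35.65
chuck_red_mid [([659.7, 70.0, 29.8], 0.56), ([557.0, 357.7, 34.0], 0.24)]
jar_yellow_mid []
```

View pics/w10.png

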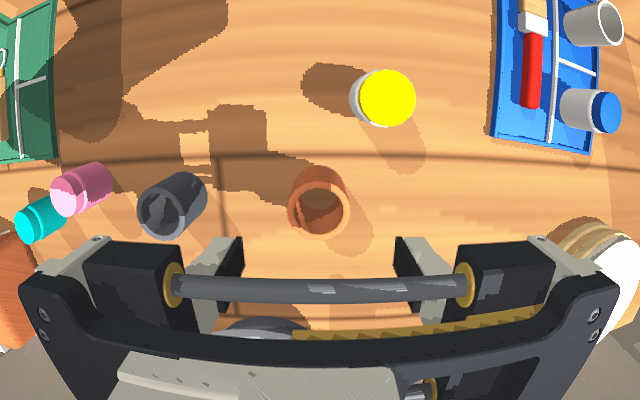

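The red-brown chuck (px 318,205) is centred between the fingers. The jar and cup stand in the blue tray at the upper right. Gripping the chuck.

Request:
step_arm(rows=[[0,0,-0.09,0,0,0],[0,0,-0.1,0,0,0],[0,0,-0.1,0,0,0],[0,0,-0.08,0,0,0],[0,0,0,0,0,0],[0,0,0,0,0,0]])

```text
t: 36.4
position: [659.7, 69.1, 34.3]
ee_rot: [0.003, 1.0, -0.0, -0.0]
force: [0.5, 0.8, 0.6]
width: 87.8
```

Request:
step_arm(rows=[[0,0,0,0,0,0],[0,0,0,0,0,0],[0,0,0,0,0,0],[0,0,0,0,0,0],[0,0,0,0,0,0],[0,0,0,0,0,0],[0,0,0,0,0,0],[0,0,0,0,0,0],[0,0,0,0,0,0]], fingers=1)

```text
t: 37.3
position: [659.7, 69.0, 34.4]
ee_rot: [0.003, 1.0, 0.0, 0.0]
force: [-1.0, 1.0, 4.4]
width: 49.5
```

Request:
step_arm(rows=[[0,0,0.05,0,0,0],[0,0,0.1,0,0,0],[0,0,0.11,0,0,0],[0,0,0.11,0,0,0],[-0.025,-0.0913,0,0,0,0],[-0.025,-0.0913,0,0,0,0],[-0.025,-0.0913,0,0,0,0],[-0.025,-0.0913,0,0,0,0],[-0.025,-0.0913,0,0,0,0],[-0.025,-0.0913,0,0,0,0],[-0.025,-0.0913,0,0,0,0],[-0.025,-0.0913,0,0,0,0],[-0.025,-0.0913,0,0,0,0],[-0.025,-0.0913,0,0,0,0],[-0.025,-0.0913,0,0,0,0],[-0.025,-0.0913,0,0,0,0],[-0.025,-0.0913,0,0,0,0],[0,0,0,0,0,0],[0,0,0,0,0,0]])

```text
t: 39.2
position: [561.5, -287.7, 145.3]
ee_rot: [0.004, 1.0, 0.0, -0.0]
force: [0.1, 0.2, -2.1]
width: 49.4
```

Run:
```python
from h import *
s=ctrl.observe(); print(s["position"],s["width"],s["t"]);im=eyes.get_image("wrist"); save(im,"w11.png")
for n in("chuck_red_mid","tray_green","looptool_mid"):print(n,[(np.round(d["xyz"],1).tolist(),round(d["conf"],2)) for d in eyes.place_of("wrist",n)])
```

```text
[ 561.50470742 -287.67360197  145.2838256 ] 49.43497837651485 39.2
chuck_red_mid [([562.8, -289.2, 140.8], 0.93)]
tray_green [([512.9, -321.2, -0.2], 0.66)]
looptool_mid [([517.5, -364.9, 12.0], 0.89)]
```

View pics/w11.png

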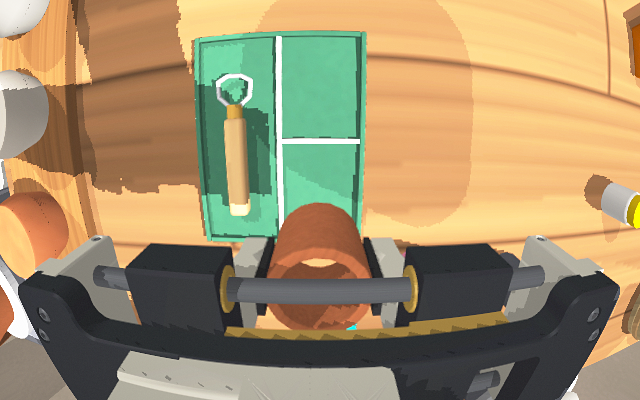

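The chuck is over the far green pocket, and the loop tool lies flat in the trough (px 237,150). Setting the chuck down.

Request:
step_arm(rows=[[0,0,-0.05,0,0,0],[0,0,-0.08,0,0,0],[0,0,-0.08,0,0,0],[0,0,-0.07,0,0,0],[0,0,-0.035,0,0,0],[0,0,-0.015,0,0,0],[0,0,-0.013,0,0,0],[0,0,-0.012,0,0,0],[0,0,0,0,0,0],[0,0,0,0,0,0]])

```text
t: 40.4
position: [562.4, -287.2, 39.2]
ee_rot: [0.004, 1.0, -0.0, 0.0]
force: [-0.1, 0.6, -1.7]
width: 49.5
```

Request:
step_arm(rows=[[0,0,0,0,0,0],[0,0,0,0,0,0],[0,0,0,0,0,0],[0,0,0,0,0,0],[0,0,0,0,0,0]], fingers=-0.45)

```text
t: 40.9
position: [562.1, -287.1, 38.7]
ee_rot: [0.004, 1.0, -0.0, 0.0]
force: [-0.3, 0.7, 0.1]
width: 63.8
```

Request:
step_arm(rows=[[0,0,0.03,0,0,0],[0,0,0.08,0,0,0],[0,0,0.1,0,0,0],[0,0,0.1,0,0,0],[0,0,0.1,0,0,0],[-0.1,0.02,0.05,0,0,0],[-0.13,0.05,0,0,0,0],[-0.13,0.08,0,0,0,0],[-0.03,0.1,0,0,0,0],[0,0.1,0,0,0,0],[0,0.1,0,0,0,0],[0,0,0,0,0,0]])

```text
t: 42.1
position: [445.1, -150.0, 177.7]
ee_rot: [0.002, 1.0, 0.0, 0.001]
force: [0.3, 0.6, 0.9]
width: 63.6
```

Run:
```python
from h import *
s=ctrl.observe(); print(s["position"],s["width"],s["t"])
im=eyes.get_image("top"); save(im,"t2.png"); P=pts(im); X,Y,Z=P[...,0],P[...,1],P[...,2]
def circ(n,x,y,h):
    q=P[(np.hypot(X-x,Y-y)<40)&(Z>h-8)&(Z<h+8)]
    if len(q): print(n,len(q),np.round(cv2.minEnclosingCircle(q[:,:2].astype(np.float32)),1) if 0 else cv2.minEnclosingCircle(q[:,:2].astype(np.float32)),'z',round(float(np.percentile(q[:,2],90)),1))
circ("jarB",556,359,68);circ("cup",460,365,64);circ("red",562,-287,64);circ("grey",662,-67,60);circ("yel",572,118,64)
for n in "brush_mid looptool_mid jar_blue_mid cup_mid chuck_red_mid tray_blue tray_green".split(): print(n,[(np.round(d["xyz"]).tolist(),round(d["conf"],2)) for d in eyes.place_of("top",n)])
cv2.imwrite("pics/t2c.png",cv2.resize(im["color"][100:260,140:500,::-1],None,fx=2.2,fy=2.2))
```

```text
[ 445.06085913 -149.9761474   177.73806352] 63.60309962958731 42.1
jarB 202 ((558.88916015625, 356.0486145019531), 22.00797462463379) z 68.5
cup 114 ((461.8642883300781, 364.5547180175781), 25.364370346069336) z 64.3
brush_mid [([502.0, 288.0, 9.0], 0.95), ([230.0, 335.0, 9.0], 0.62)]
looptool_mid [([516.0, -361.0, 14.0], 0.82)]
jar_blue_mid [([552.0, 359.0, 36.0], 0.89)]
cup_mid [([459.0, 363.0, 31.0], 0.86)]
chuck_red_mid []
tray_blue [([504.0, 326.0, 2.0], 0.95)]
tray_green [([514.0, -327.0, -0.0], 0.7)]
```

View pics/t2c.png

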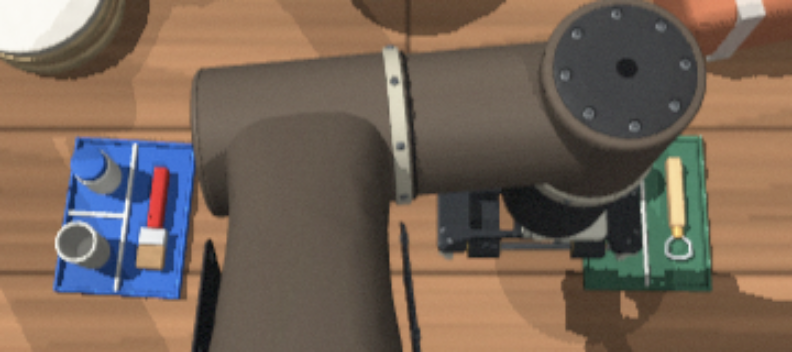

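The blue kit reads correct: jar, cup and brush are all placed. The arm hides the chuck from above, so I'll check it with the scene and wrist cameras.

Run:
```python
from h import *
im=eyes.get_image("scene"); save(im,"s2.png"); P=pts(im); X,Y,Z=P[...,0],P[...,1],P[...,2]
def circ(n,x,y,h):
    q=P[(np.hypot(X-x,Y-y)<40)&(Z>h-10)&(Z<h+8)]
    if len(q): print(n,len(q),cv2.minEnclosingCircle(q[:,:2].astype(np.float32)),'z',round(float(np.percentile(q[:,2],90)),1))
circ("red",565,-285,64);circ("grey",665,-66,60);circ("yel",575,119,64)
for n in "chuck_red_mid chuck_grey_mid jar_yellow_mid tray_green looptool_mid".split(): print(n,[(np.round(d["xyz"]).tolist(),round(d["conf"],2)) for d in eyes.place_of("scene",n)])
im=eyes.get_image("wrist")
for n in "chuck_red_mid chuck_grey_mid jar_yellow_mid".split(): print('w',n,[(np.round(d["xyz"]).tolist(),round(d["conf"],2)) for d in eyes.place_of("wrist",n)])
cv2.imwrite("pics/s2c.png",cv2.resize(im["color"] if 0 else cv2.imread("pics/s2.png")[170:280,170:470],None,fx=2.6,fy=2.6))
```

```text
red 102 ((567.1132202148438, -285.33148193359375), 25.48935890197754) z 62.7
grey 141 ((666.3306884765625, -64.05696105957031), 26.179882049560547) z 58.9
yel 147 ((577.2640991210938, 120.64585876464844), 22.18033218383789) z 63.4
chuck_red_mid [([559.0, -287.0, 35.0], 0.6)]
chuck_grey_mid [([661.0, -66.0, 28.0], 0.71), ([511.0, -325.0, -1.0], 0.7)]
jar_yellow_mid [([571.0, 120.0, 33.0], 0.95)]
tray_green [([512.0, -324.0, 4.0], 0.73)]
looptool_mid [([514.0, -362.0, 10.0], 0.51)]
w chuck_red_mid []
w chuck_grey_mid []
w jar_yellow_mid [([511.0, -323.0, -3.0], 0.55)]
```

View pics/s2c.png

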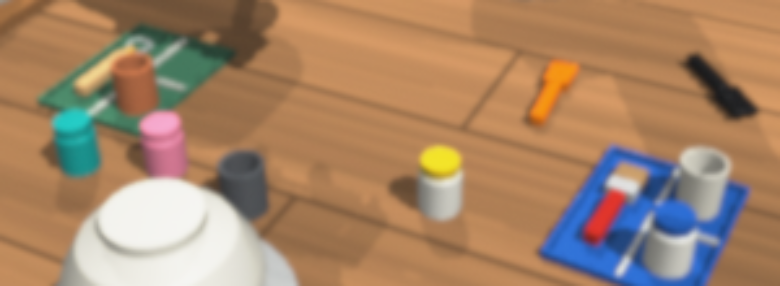

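Everything stands where it should, and the yellow jar and grey chuck haven't moved. Handing in.

```bash
python3 -c "
from h import *
print(ticket.job_done(), ctrl.observe()['t'])"
```

```text
the job is handed in; nothing more can be done
the job is handed in; nothing more can be done
```

Both kits are made up and the job was handed in at about t ≈ 42 s. The hand-in gave no verdict, only confirmation that it was received.

- **Blue tray:** the brush lies flat in the trough, about 2 mm from its middle. The blue-lidded jar and the white cup stand in their own pockets, within about 4 mm of the middles. Their tops measure 68.5 and 64.3 mm above the table, where 68 and 64 mm are expected.
- **Green tray:** the loop tool lies flat in the trough, about 2–4 mm from its middle. The red-brown chuck stands in the far pocket, within about 6 mm of its middle. The arm hid it from the top camera and the wrist camera did not detect it, so this comes from the scene camera alone. That camera reads about 4 mm high in x and 1–2 mm low in z.
- **Left alone:** the yellow-lidded jar and the grey chuck stand upright and, allowing for that offset, within about 3 mm of where they started. I did not touch any of the look-alikes.

The final checks agreed, apart from a few stray detections: the wrist and scene detectors each once reported a listed object at the green tray's position. I viewed 13 or 14 pictures, within the budget of 14 give or take one.

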